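# Gauge the cast sleeves and sort out the tight one

### The job

Two cast aluminium sleeves stand on the bench, alike outside: the plug gauge passes through the bore of one, and the bore of the other is too small for it. First take the gauge from its wooden stand, lower it, held upright, into the sleeve that it passes and leave it standing in there on the bench, with that sleeve left in its place. Then set the tight sleeve down (do not drop it) on the floor of the shallow steel tray, upright as it stood.

Things in the scene. Friction and masses are not known exactly. Their poses are not given: they have to be found in the camera images.
- gauge_handle (a point): steel plug gauge, 105 mm tall, 250 g, upright in a wooden stand (70 x 70 mm, 22 high; foot in a round hole 10 deep, 12 above the bench). Below, a plain round plug 28 mm across, 55 long, flat foot; above, a dark ribbed round handle 18 mm across, 50 long. Point: middle of the handle, on the axis, 80 mm above the foot, 25 above the plug's upper end; z up along the axis.
- wide_sleeve_mid (a point): the sleeve that the gauge passes: plain upright aluminium ring, 60 mm outside diameter, 40 mm high, bore 48 mm right through (wall 6 mm), loose on the bench, about 110 g. Point: the ring's centre, half-way up, 20 mm above its underside; z up along the bore.
- tight_sleeve_mid (a point): the sleeve that the gauge does not pass: aluminium ring alike outside (60 mm diameter, 40 mm high) but with a bore of only 18 mm, so thick-walled; loose, upright on the bench, about 280 g. Point: the ring's centre, half-way up, 20 mm above its underside; z up along the bore.
- tray: shallow square open tray of dark sheet steel, fixed on the left of the bench, 176 x 176 mm outside, 170 x 170 mm inside, 20 mm high, walls and floor 3 mm thick. Origin: centre of its underside, on the bench; x and y along its sides, z up. (Bystanders among these things are at most 45 mm tall.)
There are look-alikes about, which are no part of the job. Leave any green look-alike of the part that bears wide_sleeve_mid alone.

How it is judged:
On the way, in this order (a step that is already met when the one before it is completed fails the run):
1. the gauge, held in the gripper, is in the bore of the wide sleeve, its foot within 20 mm of the bench, while the tight sleeve is not yet in the tray (horizontal distance between gauge_handle and wide_sleeve_mid below 0.025 m and height (world z) of gauge_handle below 0.1 m and angle between gauge_handle's own z axis and vertical below 0.25 rad and angle between wide_sleeve_mid's own z axis and vertical below 0.15 rad and contact force between the fingers and gauge above 0.5 N and horizontal distance between tight_sleeve_mid and tray above 0.1 m), for 0.1 s.
2. the tight sleeve, still held in the gripper, is in the tray within 20 mm of its floor (horizontal distance between tight_sleeve_mid and tray below 0.08 m and z of tight_sleeve_mid in the frame of tray below 0.043 m and contact force between the fingers and tight_sleeve above 0.5 N), for 0.05 s.
At the end, for the whole second after the job is handed in: The gauge stands inside the wide sleeve's bore, foot on the bench (within 6 mm) and upright within 10 degrees; the wide sleeve stands flat within 40 mm of where it started; the tight sleeve stands upright (within 10 degrees) on the tray's floor, anywhere inside its walls; all released and at rest (horizontal distance between gauge_handle and wide_sleeve_mid below 0.025 m and height (world z) of gauge_handle between 0.07 and 0.086 m and angle between each of gauge_handle, tight_sleeve_mid's own z axis and vertical below 0.17 rad and height (world z) of wide_sleeve_mid below 0.026 m and angle between wide_sleeve_mid's own z axis and vertical below 0.15 rad and distance of wide_sleeve_mid from where it was at the start of the episode below 0.04 m and x of tight_sleeve_mid in the frame of tray between -0.06 and 0.06 m and y of tight_sleeve_mid in the frame of tray between -0.06 and 0.06 m and z of tight_sleeve_mid in the frame of tray below 0.03 m and linear speed of each of gauge, tight_sleeve below 0.02 m/s); the robot touches nothing.
It also fails if it takes over 62 s, if anything falls off the work surface, if the arm or the gripper's body presses on something with over 40 N, if the wrist force passes 120 N, or if a joint passes its speed limit or range.

### The arm

A 6-joint arm with a two-finger parallel gripper is mounted at the origin on the work surface. World frame = base frame: x ahead of the robot, y to its left, z up, the work surface at z = 0. Lengths are in m, angles in rad, forces in N, time in s.
With the tool pointing down it reaches from about 0.225 to 0.875 m from the base axis. Payload 3.4 kg.
Tool frame: the origin (TCP) lies on the mounting face of the last link; the fingertips stand 173 mm ahead of it and the grasp point (between the pads) lies 155 mm ahead of it; y points along the fingers, x is the direction in which the jaws open and shut, and the axes are right-handed (so a half turn about y gives the same grasp; the last joint's range is limited). The gripper opens to 85 mm and grips with 20 to 120 N. Pads are 22 mm wide; open, the fingers measure 114 mm over their backs; the gripper's body (76 mm by 85 mm) begins 54 mm behind the grasp point. The pads swing forward as they close: fully open they stand 13 mm farther back than shut.
Start: joints at [-1.24, 0.276, 1.505, -0, 1.361, -0.121], TCP at [0.251, -0.517, 0.405] pointing down, gripper open.
Joint ranges: [-2.89, 2.89], [-0.75, 2.08], [0.22, 2.7], [-1.18, 4.32], [0.11, 2.71], [-2.7, 2.7]. Speed limits (rad/s): [2.57, 2.57, 3.14, 3.14, 3.14, 3.14].

### API

Orientations are given as a unit quaternion [w, x, y, z].
In Python, from rig import manip, vision, ticket gives the robot as it stands.
- The arm moves only by the tool arm_command, never from a script. Its argument "increments" is one flat list of numbers, 7 for each row, row after row: the turn, a rotation vector about the tool's x, y, z in rad, then the shift along the tool's x, y, z in cm, then the closure, from 0 (fully open) to 1 (shut). In form: [wx, wy, wz, tx, ty, tz, hand, wx, wy, wz, tx, ty, tz, hand, ...]. A call has 1 to 8 rows; each row shifts and turns the commanded pose from where the row before left it, along the tool's axes as they then stand; what a row does not reach is not made up. A row lasts 1/8 s, in which the tool goes at most 62.5 mm and 10.7 degrees, less where a joint would pass 70% of its speed; a pose out of reach is approached as far as the arm can. A call is refused whole if a number of a shift passes 6.25 or a number of a turn 0.188, either way. A call with a gripper value outside its range is refused whole. The fingers move at their own pace and stop on an object; "grip_force" is the grip in N (left out, the last holds). Time passes only in rows, so rows that do not move let the fingers close. It gives the time, the measured TCP pose, the force and the opening at its end, in the units of the state.
- manip.get_state(): the state, without advancing time (a new reading comes with each control period).
- vision.get_image(name): name is "scene" or "top"; returns the picture (384x512x3 uint8, red, green, blue); there is no depth.
- vision.camera_params(name): a dict with "vfov" (degrees; the focal length in pixels is half the picture's height over the tangent of half this angle, whatever the lens; pixels are square), "cx", "cy" (the principal point, pixels), "distortion" ([k1, k2, p1, p2, k3] as OpenCV has them; the pictures are not rectified), "R" (3x3) and "t" (3): a world point X has camera coordinates R X + t. Camera axes: x right, y down, z forward; pixel columns grow to the right and rows downward; lengths in m; the calibration is good to about 2 mm. A picture is of the moment at which its call begins. camera_params takes no time and is no camera call.
- ticket.sign_off(): hands the job in, once; it reports no verdict.
The state is a dict: "clock": time; "qpos": joint angles; "qd": joint speeds; "effort": joint torques, N m; "position": TCP position; "ee_rot": TCP orientation; "contact_force": force on the tool from outside, world axes, zero at the start; "moment": the same for the moment, N m; "width": finger opening in m.
Only numpy, scipy, OpenCV 4.12 (cv2) and the standard library are available. Lean on these libraries where they do the work, as an engineer would, in place of code of your own. Each camera call takes 0.05 s, during which the arm holds its last target.

## Working session

There is one attempt and no reset: what is moved stays moved. The work goes in short steps, Python scripts to look and compute and a tool call to move; the robot and the scene stay as the last step left them, time stands still between calls to the robot, and variables do not carry over. Pictures are saved under pics/ and viewed, and the job is handed in when it is done.

Besides the shell and the picture viewer there is one more tool, called after "Request:" as name(argument=value, ...) on one line, values as JSON. arm_command: Moves the arm, as the interface text tells. Its arguments: {"type":"object","properties":{"increments":{"type":"array"},"grip_force":{"type":"number"}},"required":["increments"]}

```bash
mkdir -p pics; ls; python3 - <<'E'
from rig import manip, vision, ticket
import cv2
print(manip.get_state())
for n in("scene","top"):
    im=vision.get_image(n); cv2.imwrite(f"pics/{n}0.png",im[...,::-1]); print(n,vision.camera_params(n))
E
```

```text
pics
{'clock': 0.0, 'qpos': array([-1.23999954e+00,  2.76583597e-01,  1.50613889e+00, -2.47933565e-05,
        1.36068521e+00, -1.21024900e-01]), 'qd': array([-0.00011702,  0.00094965,  0.00015298,  0.0003184 , -0.00031974,
       -0.00082025]), 'effort': array([ 2.51268775e-04, -4.16775548e+01, -2.45810366e+01, -8.21627327e-05,
        1.07971145e-02,  1.43185747e-05]), 'position': array([ 0.25095553, -0.51710595,  0.40384363]), 'ee_rot': array([ 0.59969015, -0.59889595,  0.37580062, -0.37479229]), 'contact_force': array([-0.35425793,  0.29588929, -0.03257836]), 'moment': array([0.01242213, 0.00368408, 0.02541796]), 'width': 0.08543615059341869}
scene {'vfov': 55.465119444819564, 'cx': 254.36731648441906, 'cy': 187.04935212116933, 'distortion': array([-0.11679076,  0.        ,  0.        ,  0.        ,  0.        ]), 'R': array([[ 0.01348792,  0.99970146,  0.02037324],
       [ 0.72397213,  0.00429019, -0.68981588],
       [-0.68969735,  0.02405384, -0.72369813]]), 't': array([-0.0043117 , -0.3556468 ,  1.32315204])}
top {'vfov': 52.34423156806619, 'cx': 256.1218484774057, 'cy': 189.5333420151122, 'distortion': array([0.00450637, 0.        , 0.        , 0.        , 0.        ]), 'R': array([[ 0.00721019, -0.99978219, -0.01958512],
       [-0.99327416, -0.00489711, -0.11568258],
       [ 0.11556148,  0.02028748, -0.99309313]]), 't': array([-0.00752744,  0.58147588,  0.9149318 ])}
```

View images.

View pics/scene0.png

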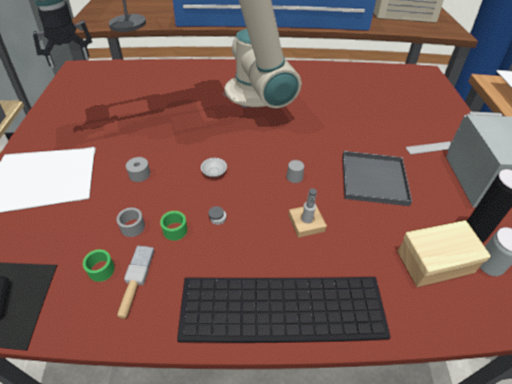

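View pics/top0.png

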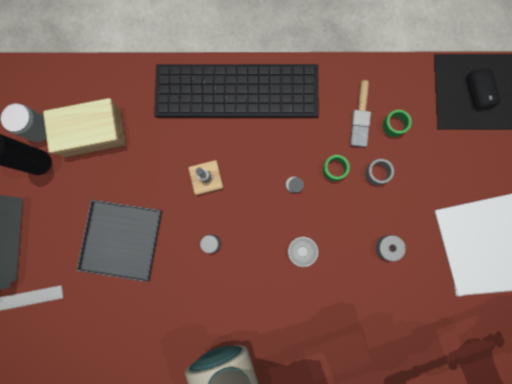

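```bash
python3 - <<'E'
import cv2,numpy as np
s=cv2.imread("pics/scene0.png");t=cv2.imread("pics/top0.png")
def c(im,x,y,w=80,h=60,k=5): return cv2.resize(im[y:y+h,x:x+w],None,fx=k,fy=k,interpolation=cv2.INTER_CUBIC)
cv2.imwrite("pics/c1.png",np.vstack([np.hstack([c(s,95,150,80,60),c(s,95,195,80,60)]),np.hstack([c(t,350,145),c(t,350,220)])]))
cv2.imwrite("pics/c2.png",np.vstack([np.hstack([c(s,275,155,80,60),c(s,275,185,80,60)]),np.hstack([c(t,170,150),c(t,175,220)])]))
E
```

```text
(no output)
```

View pics/c1.png

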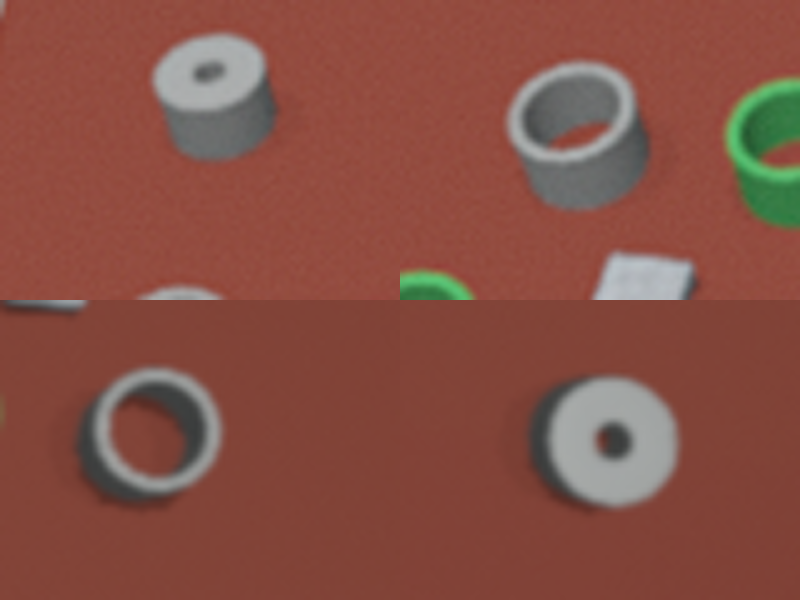

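View pics/c2.png

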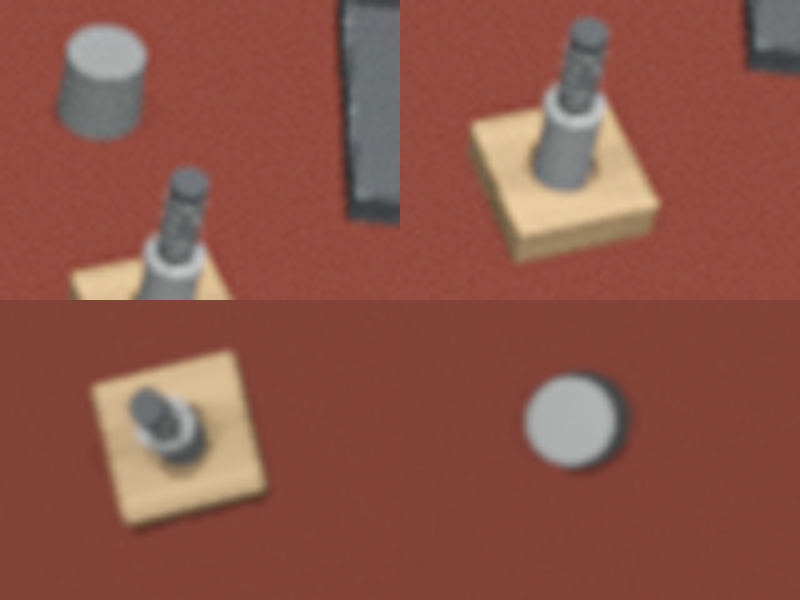

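```bash
cat > h.py <<'E'
import numpy as np, cv2
from rig import vision
def cam(n):
    p=vision.camera_params(n); f=192/np.tan(np.radians(p['vfov']/2))
    return np.array([[f,0,p['cx']],[0,f,p['cy']],[0,0,1]]),p['distortion'],p['R'],p['t']
def und(n,uv):
    K,d,R,t=cam(n); return cv2.undistortPoints(np.array([[uv]],float),K,d)[0,0]
def tri(us,ut):
    P=[np.c_[cam(n)[2],cam(n)[3]] for n in("scene","top")]
    X=cv2.triangulatePoints(P[0],P[1],und("scene",us).reshape(2,1),und("top",ut).reshape(2,1))[:,0]
    X=X[:3]/X[3]
    return X,[np.round(proj("scene",X)-us,1),np.round(proj("top",X)-ut,1)]
def proj(n,X):
    K,d,R,t=cam(n); return cv2.projectPoints(np.array([X],float),cv2.Rodrigues(R)[0],t,K,d)[0].reshape(2)
def onz(n,uv,z):
    K,d,R,t=cam(n); r=R.T@np.r_[und(n,uv),1]; c=-R.T@t
    return c+r*(z-c[2])/r[2]
E
python3 - <<'E'
from h import *
for k,a,b,z in [("tight",(136.6,164),(392.2,247.8),.04),("wide",(129,216.9),(381.1,170.7),.04),("gtop",(312.4,191.2),(199.2,170.2),.117),("gshoulder",(309.4,206),(203.2,174.6),.067)]:
    X,e=tri(a,b); print(k,np.round(X,4),e,np.round(onz("scene",a,z),4),np.round(onz("top",b,z),4))
for uv in [(93,202),(160,208),(147,279),(79,272)]: print(np.round(onz("top",uv,.02),4))
for uv in [(343,153),(403,153),(410,202),(346,197)]: print(np.round(onz("scene",uv,.02),4))
for uv in [(209,245),(302,251),(294,185),(336,168)]: print(np.round(onz("top",uv,.03),4))
E
```

```text
tight [ 0.4441 -0.3242  0.0397] [array([-0.5, -0.1]), array([-0.6,  0.1])] [ 0.4447 -0.3227  0.04  ] [ 0.4443 -0.3254  0.04  ]
wide [ 0.6279 -0.304   0.039 ] [array([-0.5, -0.1]), array([-0.5,  0.1])] [ 0.6289 -0.3024  0.04  ] [ 0.6279 -0.3049  0.04  ]
gtop [0.6148 0.1229 0.1168] [array([-0.5,  0. ]), array([-0.5, -0.1])] [0.6149 0.1239 0.117 ] [0.6146 0.1217 0.117 ]
gshoulder [0.6131 0.1226 0.0639] [array([-0.7,  0. ]), array([-0.7, -0.1])] [0.6157 0.1236 0.067 ] [0.6125 0.1204 0.067 ]
[0.5501 0.3995 0.02  ]
[0.5362 0.2326 0.02  ]
[0.3647 0.2579 0.02  ]
[0.3798 0.424  0.02  ]
[0.3713 0.258  0.02  ]
[0.3674 0.4423 0.02  ]
[0.5618 0.4022 0.02  ]
[0.5445 0.234  0.02  ]
[0.4472 0.1084 0.03  ]
[ 0.4347 -0.1146  0.03  ]
[ 0.5935 -0.0961  0.03  ]
[ 0.6359 -0.1987  0.03  ]
```

```bash
cat >> h.py <<'E'
from scipy.spatial.transform import Rotation as Ro
from rig import manip
def go(target,n=1,want=None):
    s=manip.get_state(); q=s['ee_rot']; R=Ro.from_quat([q[1],q[2],q[3],q[0]])
    d=R.inv().apply(np.array(target)-s['position'])*100
    y=R.apply([0,1,0]); tilt=np.cross(y,[0,0,-1]); 
    print("t",s['clock'],"pos",np.round(s['position'],4),"F",np.round(s['contact_force'],1),"w",round(s['width'],4),"q",np.round(s['qpos'],2))
    print("total cm",np.round(d,2),"per row",np.round(d/n,3),"fix turn",np.round(R.inv().apply(tilt),4), "x axis",np.round(R.apply([1,0,0]),3))
E
python3 -c "
from h import *
go([.6145,.1225,.404],16)"
```

```text
t 0.1 pos [ 0.251  -0.5171  0.4039] F [-0.2  0.6  0.6] w 0.0857 q [-1.24  0.28  1.51  0.    1.36 -0.12]
total cm [-41.67   0.07  60.63] per row [-2.605  0.005  3.789] fix turn [-0.0002  0.     -0.0017] x axis [ 0.437 -0.9   -0.002]
```

Request:
arm_command(increments=[0, 0, 0, -2.6, 0, 3.79, 0, 0, 0, 0, -2.6, 0, 3.79, 0, 0, 0, 0, -2.6, 0, 3.79, 0, 0, 0, 0, -2.6, 0, 3.79, 0, 0, 0, 0, -2.6, 0, 3.79, 0, 0, 0, 0, -2.6, 0, 3.79, 0, 0, 0, 0, -2.6, 0, 3.79, 0, 0, 0, 0, -2.6, 0, 3.79, 0], grip_force=40)

```text
clock: 1.1
position: [0.4334, -0.1964, 0.4044]
ee_rot: [-0.599, 0.599, -0.375, 0.375]
contact_force: [0.7, 0.1, -0.1]
width: 0.0856
```

Request:
arm_command(increments=[0, 0, 0, -2.6, 0, 3.79, 0, 0, 0, 0, -2.6, 0, 3.79, 0, 0, 0, 0, -2.6, 0, 3.79, 0, 0, 0, 0, -2.6, 0, 3.79, 0, 0, 0, 0, -2.6, 0, 3.79, 0, 0, 0, 0, -2.6, 0, 3.79, 0, 0, 0, 0, -2.6, 0, 3.79, 0, 0, 0, 0, -2.6, 0, 3.79, 0])

```text
clock: 2.1
position: [0.6155, 0.1231, 0.4041]
ee_rot: [-0.599, 0.6, -0.375, 0.375]
contact_force: [-0.0, 0.1, 0.2]
width: 0.0855
```

```bash
python3 -c "
from h import *
go([.6145,.1225,.300])"
```

```text
t 2.1 pos [0.6155 0.1231 0.4041] F [-0.   0.1  0.2] w 0.0855 q [ 0.09  0.36  1.39 -0.    1.4   1.21]
total cm [ 1.000e-02  1.041e+01 -1.000e-01] per row [ 1.0000e-02  1.0411e+01 -1.0400e-01] fix turn [ 0.001  0.    -0.   ] x axis [ 0.437 -0.9   -0.   ]
```

Request:
arm_command(increments=[0, 0, 0, 0, 3, -0.1, 0, 0, 0, 0, 0, 3, 0, 0, 0, 0, 0, 0, 3, 0, 0, 0, 0, 0, 0, 3, 0, 0, 0, 0, 0, 0, 2, 0, 0, 0, 0, 0, 0, 1.2, 0, 0, 0, 0, 0, 0, 0, 0, 0])

```text
clock: 2.98
position: [0.6138, 0.1212, 0.2517]
ee_rot: [-0.599, 0.6, -0.376, 0.375]
contact_force: [-0.2, 0.3, 0.0]
width: 0.0853
```

```bash
python3 - <<'E'
from h import *
go([.6145,.1225,.252])
for n,b in(("scene",(260,120)),("top",(150,110))):
    im=vision.get_image(n)[...,::-1]; x,y=b
    cv2.imwrite(f"pics/g1{n}.png",cv2.resize(im[y:y+110,x:x+110],None,fx=5,fy=5,interpolation=cv2.INTER_CUBIC))
E
```

```text
t 2.975 pos [0.6138 0.1212 0.2517] F [-0.2  0.3  0. ] w 0.0853 q [ 0.08  0.47  1.61 -0.    1.07  1.2 ]
total cm [-0.09 -0.03  0.12] per row [-0.088 -0.026  0.119] fix turn [ 0.002   0.     -0.0007] x axis [ 0.437 -0.9   -0.001]
```

View pics/g1scene.png

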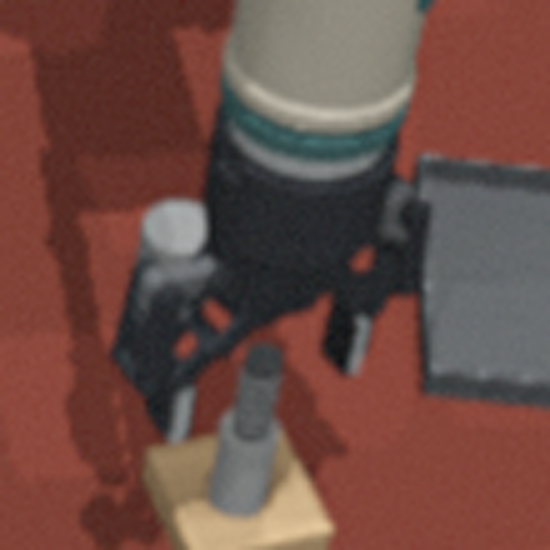

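Request:
arm_command(increments=[0, 0, 0, -0.1, 0, 0.1, 0.5, 0, 0, 0, 0, 0, 0, 1, 0, 0, 0, 0, 0, 0, 1, 0, 0, 0, 0, 0, 0, 1, 0, 0, 0, 0, 0, 0, 1, 0, 0, 0, 0, 0, 0, 1, 0, 0, 0, 0, 0, 0, 1, 0, 0, 0, 0, 0, 0, 1], grip_force=40)

```text
clock: 4.08
position: [0.6145, 0.1227, 0.2529]
ee_rot: [0.599, -0.599, 0.375, -0.375]
contact_force: [-1.0, 0.7, 4.1]
width: 0.0166
```

Request:
arm_command(increments=[0, 0, 0, 0, -0.5, 0, 1, 0, 0, 0, 0, -0.5, 0, 1, 0, 0, 0, 0, -1, 0, 1, 0, 0, 0, 0, -2, 0, 1, 0, 0, 0, 0, -2, 0, 1, 0, 0, 0, 0, -2, 0, 1, 0, 0, 0, 0, -1, 0, 1, 0, 0, 0, 0, 0, 0, 1], grip_force=60)

```text
clock: 5.08
position: [0.6147, 0.1226, 0.3435]
ee_rot: [0.6, -0.599, 0.375, -0.376]
contact_force: [0.2, 0.1, -2.1]
width: 0.0166
```

```bash
python3 - <<'E'
from h import *
go([.628,-.304,.342],12)
out=[]
for n,b in(("scene",(260,120)),("top",(150,110))):
    im=vision.get_image(n)[...,::-1]; x,y=b
    out.append(cv2.resize(im[y:y+110,x:x+110],None,fx=3.6,fy=3.6,interpolation=cv2.INTER_CUBIC))
cv2.imwrite(f"pics/g2.png",np.hstack(out))
E
```

```text
t 5.075 pos [0.6147 0.1226 0.3435] F [ 0.2  0.1 -2.1] w 0.0166 q [ 0.09  0.39  1.49 -0.    1.26  1.2 ]
total cm [ 38.96   0.15 -17.42] per row [ 3.246  0.013 -1.452] fix turn [-0.0016  0.      0.0008] x axis [ 0.437 -0.9    0.001]
```

View pics/g2.png

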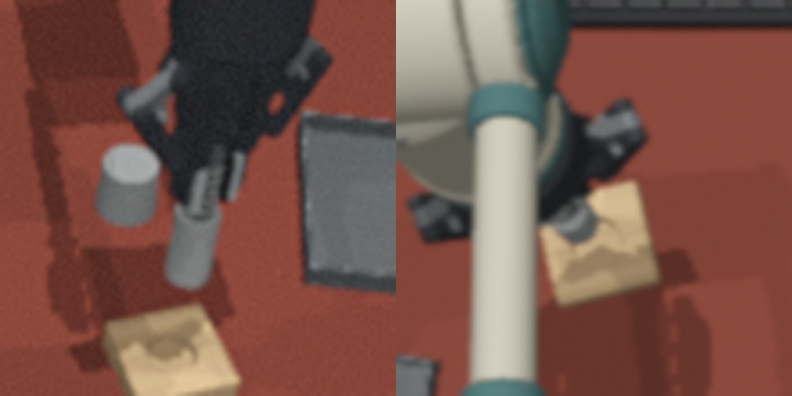

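The picture shows the gauge out of the stand and held upright in the pads (scene crop plug at (190,255)). Next I carry it to the wide sleeve.

Request:
arm_command(increments=[0, 0, 0, 2, 0, -0.9, 1, 0, 0, 0, 3.7, 0, -1.65, 1, 0, 0, 0, 3.7, 0, -1.65, 1, 0, 0, 0, 3.7, 0, -1.65, 1, 0, 0, 0, 3.7, 0, -1.65, 1, 0, 0, 0, 3.7, 0, -1.65, 1, 0, 0, 0, 3.7, 0, -1.65, 1, 0, 0, 0, 3.7, 0, -1.65, 1])

```text
clock: 6.18
position: [0.6236, -0.1853, 0.3418]
ee_rot: [-0.599, 0.6, -0.376, 0.375]
contact_force: [0.1, 0.2, -3.0]
width: 0.0165
```

Request:
arm_command(increments=[0, 0, 0, 3.7, 0, -1.65, 1, 0, 0, 0, 3.7, 0, -1.65, 1, 0, 0, 0, 2, 0, -0.9, 1, 0, 0, 0, 1.7, 0, -0.8, 1, 0, 0, 0, 0, 0, 0, 1])

```text
clock: 6.8
position: [0.6276, -0.3054, 0.3423]
ee_rot: [0.599, -0.599, 0.376, -0.375]
contact_force: [0.3, 0.1, -1.5]
width: 0.0162
```

```bash
python3 - <<'E'
from h import *
go([.628,-.304,.342],1)
out=[]
for n,b in(("scene",(70,150)),("top",(330,110))):
    im=vision.get_image(n)[...,::-1]; x,y=b
    out.append(cv2.resize(im[y:y+110,x:x+110],None,fx=3.6,fy=3.6,interpolation=cv2.INTER_CUBIC))
cv2.imwrite(f"pics/g3.png",np.hstack(out))
E
```

```text
t 6.8 pos [ 0.6276 -0.3054  0.3423] F [ 0.3  0.1 -1.5] w 0.0162 q [-0.55  0.5   1.31  0.    1.33  0.57]
total cm [-0.11  0.03  0.09] per row [-0.109  0.031  0.095] fix turn [ 0.0003 -0.     -0.0005] x axis [ 0.435 -0.9   -0.   ]
```

View pics/g3.png

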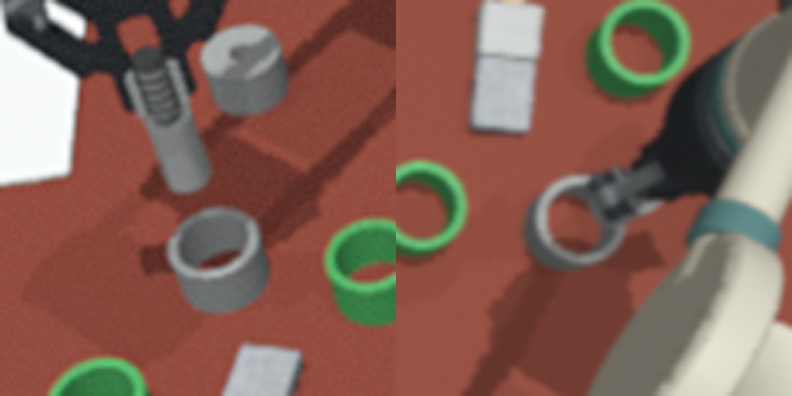

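Request:
arm_command(increments=[0, 0, 0, -0.1, 2, 0.1, 1, 0, 0, 0, 0, 2, 0, 1, 0, 0, 0, 0, 0.5, 0, 1, 0, 0, 0, 0, 0, 0, 1])

```text
clock: 7.4
position: [0.6285, -0.3023, 0.2979]
ee_rot: [0.6, -0.599, 0.375, -0.375]
contact_force: [-0.4, 0.3, -3.3]
width: 0.0168
```

```bash
python3 - <<'E'
from h import *
go([.628,-.304,.342],1)
p=manip.get_state()['position']
im=vision.get_image("scene")[...,::-1].copy(); x,y=90,150
k=6
c=cv2.resize(im[y:y+95,x:x+110],None,fx=k,fy=k,interpolation=cv2.INTER_CUBIC)
for z0,r,col in((p[2]-.240,.014,(0,0,255)),(p[2]-.240+.055,.014,(0,255,0)),(.04,.03,(255,0,0)),(.04,.024,(255,0,0))):
    cx=p[:2] if z0!=.04 else (.628,-.304)
    for a in np.linspace(0,6.28,60):
        u=(proj("scene",[cx[0]+r*np.cos(a),cx[1]+r*np.sin(a),z0])-[x,y]+.5)*k-.5
        cv2.circle(c,tuple(int(v) for v in u),1,col,-1)
cv2.imwrite(f"pics/g4.png",c)
E
```

```text
t 7.4 pos [ 0.6285 -0.3023  0.2979] F [-0.4  0.3 -3.3] w 0.0168 q [-0.55  0.52  1.38  0.    1.24  0.57]
total cm [ 0.13 -4.41 -0.12] per row [ 0.134 -4.41  -0.121] fix turn [-0.      0.     -0.0003] x axis [ 0.438 -0.899 -0.   ]
```

View pics/g4.png

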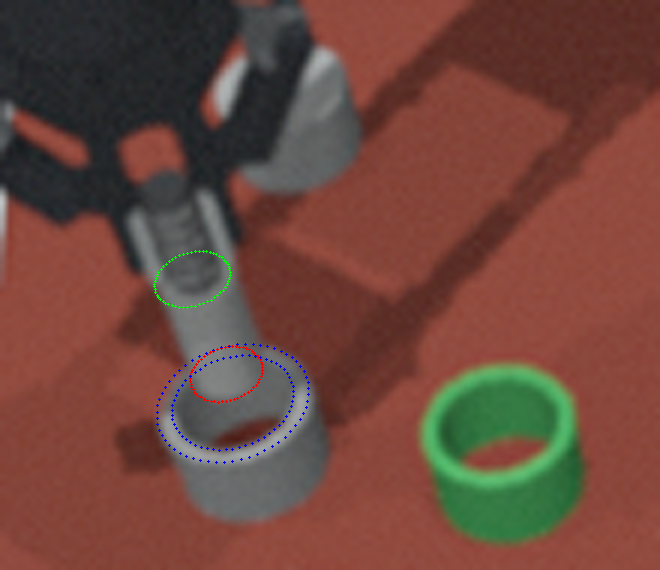

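Request:
arm_command(increments=[0, 0, 0, 0, 1.5, 0, 1, 0, 0, 0, 0, 1.5, 0, 1, 0, 0, 0, 0, 1, 0, 1, 0, 0, 0, 0, 0.7, 0, 1, 0, 0, 0, 0, 0.4, 0, 1, 0, 0, 0, 0, 0.2, 0, 1, 0, 0, 0, 0, 0.1, 0, 1, 0, 0, 0, 0, 0, 0, 1])

```text
clock: 8.45
position: [0.6283, -0.3032, 0.244]
ee_rot: [-0.599, 0.599, -0.375, 0.376]
contact_force: [-0.2, -0.2, -2.9]
width: 0.0166
```

```bash
python3 - <<'E'
from h import *
for i in range(1):go([.628,-.304,.240],1)
E
```

```text
t 8.45 pos [ 0.6283 -0.3032  0.244 ] F [-0.2 -0.2 -2.9] w 0.0166 q [-0.55  0.57  1.44 -0.    1.13  0.57]
total cm [ 0.06  0.4  -0.07] per row [ 0.057  0.4   -0.067] fix turn [-0.0002  0.      0.0005] x axis [ 0.437 -0.9    0.001]
```

Request:
arm_command(increments=[0, 0, 0, 0, 0.1, 0, 1, 0, 0, 0, 0, 0.1, 0, 1, 0, 0, 0, 0, 0, 0, 1])

```text
clock: 8.82
position: [0.6282, -0.3031, 0.2416]
ee_rot: [-0.599, 0.599, -0.375, 0.375]
contact_force: [0.6, 0.2, -1.9]
width: 0.0168
```

Request:
arm_command(increments=[0, 0, 0, 0, 0.1, 0, 1, 0, 0, 0, 0, 0, 0, 1])

```text
clock: 9.07
position: [0.6283, -0.3032, 0.2411]
ee_rot: [-0.599, 0.599, -0.375, 0.375]
contact_force: [-0.3, 0.6, -0.1]
width: 0.0167
```

Request:
arm_command(increments=[0, 0, 0, 0, 0, 0, 0.7, 0, 0, 0, 0, 0, 0, 0.5, 0, 0, 0, 0, 0, 0, 0.2, 0, 0, 0, 0, 0, 0, 0, 0, 0, 0, 0, 0, 0, 0, 0, 0, 0, 0, 0, 0, 0])

```text
clock: 9.82
position: [0.6283, -0.3031, 0.2407]
ee_rot: [-0.599, 0.599, -0.375, 0.375]
contact_force: [0.5, -0.7, -0.6]
width: 0.0853
```

Request:
arm_command(increments=[0, 0, 0, 0, -1, 0, 0, 0, 0, 0, 0, -2, 0, 0, 0, 0, 0, 0, -3, 0, 0, 0, 0, 0, 0, -3, 0, 0, 0, 0, 0, 0, -2, 0, 0, 0, 0, 0, 0, -1, 0, 0, 0, 0, 0, 0, 0, 0, 0])

```text
clock: 10.7
position: [0.6283, -0.3031, 0.3616]
ee_rot: [-0.599, 0.599, -0.375, 0.376]
contact_force: [-0.3, 0.6, 0.8]
width: 0.0854
```

```bash
python3 - <<'E'
from h import *
go([.444,-.3238,.361],8)
out=[]
for n,b in(("scene",(70,150)),("top",(330,110))):
    im=vision.get_image(n)[...,::-1]; x,y=b
    out.append(cv2.resize(im[y:y+110,x:x+110],None,fx=3.6,fy=3.6,interpolation=cv2.INTER_CUBIC))
cv2.imwrite(f"pics/g5.png",np.hstack(out))
E
```

```text
t 10.7 pos [ 0.6283 -0.3031  0.3616] F [-0.3  0.6  0.8] w 0.0854 q [-0.55  0.48  1.28 -0.    1.37  0.57]
total cm [ -6.19   0.04 -17.49] per row [-0.774  0.005 -2.186] fix turn [-0.0009 -0.      0.0015] x axis [ 0.437 -0.9    0.001]
```

View pics/g5.png

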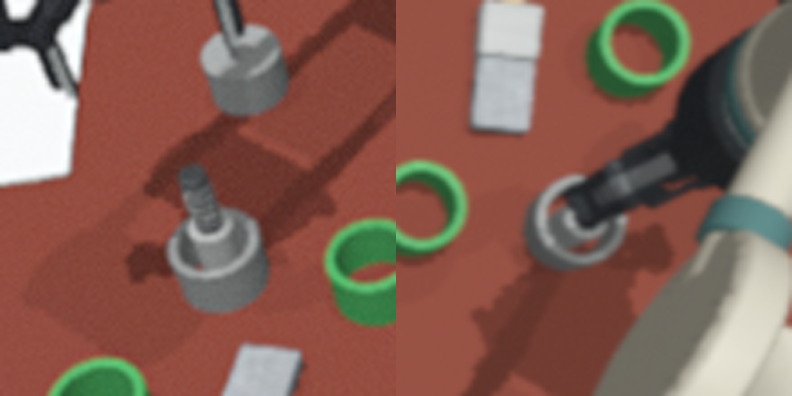

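Gauge stands upright in the wide sleeve (scene crop (205,215)). The sleeve with the small hole (scene (137,164), top (392,248)) is the tight one, so I go there next.

Request:
arm_command(increments=[0, 0, 0, -0.77, 0, -2.2, 0, 0, 0, 0, -0.77, 0, -2.2, 0, 0, 0, 0, -0.77, 0, -2.2, 0, 0, 0, 0, -0.77, 0, -2.2, 0, 0, 0, 0, -0.77, 0, -2.2, 0, 0, 0, 0, -0.77, 0, -2.2, 0, 0, 0, 0, -0.77, 0, -2.2, 0, 0, 0, 0, -0.8, 0, -2.1, 0])

```text
clock: 11.8
position: [0.4427, -0.3238, 0.3597]
ee_rot: [0.599, -0.599, 0.376, -0.375]
contact_force: [0.4, 0.1, -0.1]
width: 0.0851
```

Request:
arm_command(increments=[0, 0, 0, 0, 3, 0, 0, 0, 0, 0, 0, 3, 0, 0, 0, 0, 0, 0, 2, 0, 0, 0, 0, 0, 0, 1, 0, 0, 0, 0, 0, 0, 0, 0, 0])

```text
clock: 12.42
position: [0.4436, -0.3238, 0.2701]
ee_rot: [0.599, -0.599, 0.376, -0.375]
contact_force: [-0.3, -0.7, 1.0]
width: 0.0854
```

```bash
python3 - <<'E'
from h import *
go([.444,-.3238,.178],1)
p=manip.get_state()['position']
out=[]
for n,b in(("scene",(70,110)),("top",(330,190))):
    im=vision.get_image(n)[...,::-1]; x,y=b;k=3.6
    c=cv2.resize(im[y:y+110,x:x+110],None,fx=k,fy=k,interpolation=cv2.INTER_CUBIC)
    for a in np.linspace(0,6.28,60):
        u=(proj(n,[.444+.03*np.cos(a),-.3238+.03*np.sin(a),.04])-[x,y]+.5)*k-.5
        cv2.circle(c,tuple(int(v) for v in u),1,(255,0,0),-1)
    out.append(c)
cv2.imwrite(f"pics/g6.png",np.hstack(out))
E
```

```text
t 12.425 pos [ 0.4436 -0.3238  0.2701] F [-0.3 -0.7  1. ] w 0.0854 q [-0.76  0.35  1.76 -0.    1.03  0.36]
total cm [0.03 9.21 0.04] per row [0.032 9.209 0.043] fix turn [ 0.0005 -0.     -0.0014] x axis [ 0.437 -0.9   -0.001]
```

View pics/g6.png

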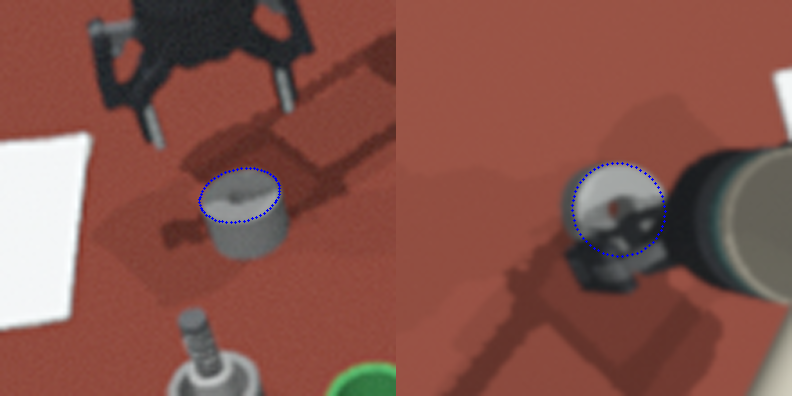

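Request:
arm_command(increments=[0, 0, 0, 0, 2.5, 0, 0, 0, 0, 0, 0, 2.5, 0, 0, 0, 0, 0, 0, 2, 0, 0, 0, 0, 0, 0, 1.2, 0, 0, 0, 0, 0, 0, 0.6, 0, 0, 0, 0, 0, 0, 0.4, 0, 0, 0, 0, 0, 0, 0, 0, 0])

```text
clock: 13.4
position: [0.4439, -0.324, 0.179]
ee_rot: [-0.599, 0.599, -0.375, 0.376]
contact_force: [-0.4, -0.4, 0.8]
width: 0.0858
```

Request:
arm_command(increments=[0, 0, 0, 0, 0, 0, 0.2, 0, 0, 0, 0, 0, 0, 0.4, 0, 0, 0, 0, 0, 0, 1, 0, 0, 0, 0, 0, 0, 1, 0, 0, 0, 0, 0, 0, 1, 0, 0, 0, 0, 0, 0, 1], grip_force=50)

```text
clock: 14.15
position: [0.444, -0.3241, 0.1797]
ee_rot: [-0.599, 0.599, -0.375, 0.376]
contact_force: [-0.5, 0.8, 6.1]
width: 0.0589
```

Request:
arm_command(increments=[0, 0, 0, 0, -0.5, 0, 1, 0, 0, 0, 0, -1, 0, 1, 0, 0, 0, 0, -2, 0, 1, 0, 0, 0, 0, -3, 0, 1, 0, 0, 0, 0, -3, 0, 1, 0, 0, 0, 0, -2, 0, 1, 0, 0, 0, 0, -1.5, 0, 1, 0, 0, 0, 0, 0, 0, 1])

```text
clock: 15.15
position: [0.444, -0.324, 0.3098]
ee_rot: [-0.599, 0.599, -0.374, 0.376]
contact_force: [0.5, 0.3, -1.6]
width: 0.0587
```

```bash
python3 - <<'E'
from h import *
go([.458,.330,.307],16)
out=[]
for n,b in(("scene",(70,90)),("top",(330,190))):
    im=vision.get_image(n)[...,::-1]; x,y=b;k=3.6
    c=cv2.resize(im[y:y+110,x:x+110],None,fx=k,fy=k,interpolation=cv2.INTER_CUBIC)
    out.append(c)
cv2.imwrite(f"pics/g7.png",np.hstack(out))
E
```

```text
t 15.15 pos [ 0.444  -0.324   0.3098] F [ 0.5  0.3 -1.6] w 0.0587 q [-0.76  0.31  1.71 -0.    1.12  0.36]
total cm [-58.23   0.17  29.81] per row [-3.639  0.011  1.863] fix turn [-0.0009 -0.      0.0023] x axis [ 0.437 -0.9    0.002]
```

View pics/g7.png

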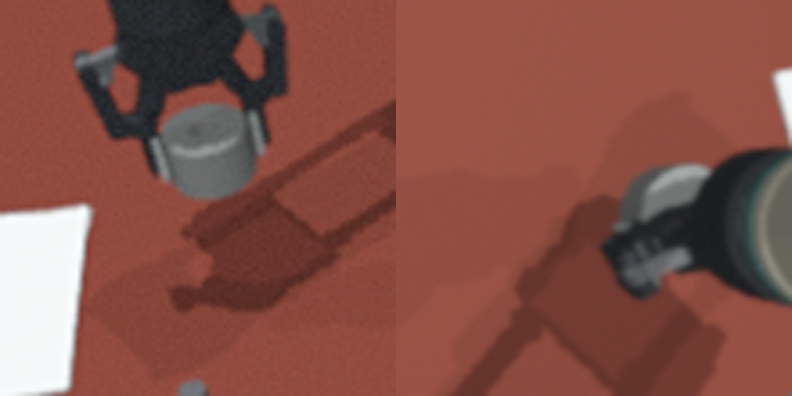

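Request:
arm_command(increments=[0, 0, 0, -2, 0, 1, 1, 0, 0, 0, -3.8, 0, 1.95, 1, 0, 0, 0, -3.8, 0, 1.95, 1, 0, 0, 0, -3.8, 0, 1.95, 1, 0, 0, 0, -3.8, 0, 1.95, 1, 0, 0, 0, -3.8, 0, 1.95, 1, 0, 0, 0, -3.8, 0, 1.95, 1, 0, 0, 0, -3.8, 0, 1.95, 1])

```text
clock: 16.25
position: [0.4494, -0.0002, 0.3079]
ee_rot: [-0.599, 0.599, -0.376, 0.374]
contact_force: [0.2, 0.4, -2.2]
width: 0.0586
```

Request:
arm_command(increments=[0, 0, 0, -3.8, 0, 1.95, 1, 0, 0, 0, -3.8, 0, 1.95, 1, 0, 0, 0, -3.8, 0, 1.95, 1, 0, 0, 0, -3.8, 0, 1.95, 1, 0, 0, 0, -3.8, 0, 1.95, 1, 0, 0, 0, -3.8, 0, 1.95, 1, 0, 0, 0, -3.8, 0, 1.95, 1, 0, 0, 0, -2, 0, 1, 1])

```text
clock: 17.25
position: [0.4562, 0.3209, 0.3077]
ee_rot: [-0.599, 0.6, -0.375, 0.374]
contact_force: [-0.0, -0.6, -2.3]
width: 0.0587
```

Request:
arm_command(increments=[0, 0, 0, 0, 0, 0, 1, 0, 0, 0, 0, 0, 0, 1])

```text
clock: 17.5
position: [0.4571, 0.3178, 0.3082]
ee_rot: [-0.598, 0.6, -0.375, 0.375]
contact_force: [-0.8, 0.8, -0.8]
width: 0.0586
```

```bash
python3 - <<'E'
from h import *
go([.458,.330,.183],1)
out=[]
for n,b in(("scene",(320,90)),("top",(60,190))):
    im=vision.get_image(n)[...,::-1]; x,y=b;k=3.6
    c=cv2.resize(im[y:y+110,x:x+110],None,fx=k,fy=k,interpolation=cv2.INTER_CUBIC)
    out.append(c)
cv2.imwrite(f"pics/g8.png",np.hstack(out))
E
```

```text
t 17.5 pos [0.4571 0.3178 0.3082] F [-0.8  0.8 -0.8] w 0.0586 q [ 0.48  0.32  1.69 -0.    1.13  1.6 ]
total cm [-1.07 12.52  0.64] per row [-1.067 12.517  0.64 ] fix turn [ 0.0021 -0.      0.001 ] x axis [ 0.437 -0.9    0.001]
```

View pics/g8.png

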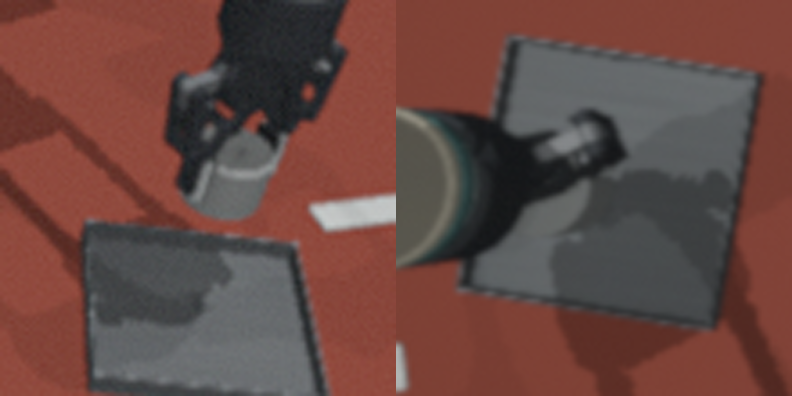

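Request:
arm_command(increments=[0, 0, 0, -1.1, 1, 0.6, 1, 0, 0, 0, 0, 3, 0, 1, 0, 0, 0, 0, 3, 0, 1, 0, 0, 0, 0, 2.5, 0, 1, 0, 0, 0, 0, 1.3, 0, 1, 0, 0, 0, 0, 0.8, 0, 1, 0, 0, 0, 0, 0.3, 0, 1, 0, 0, 0, 0, 0, 0, 1])

```text
clock: 18.6
position: [0.4586, 0.3313, 0.1901]
ee_rot: [0.6, -0.599, 0.375, -0.376]
contact_force: [0.4, 0.1, -2.0]
width: 0.0585
```

Request:
arm_command(increments=[0, 0, 0, 0, 0.2, 0, 1, 0, 0, 0, 0, 0.1, 0, 1, 0, 0, 0, 0, 0, 0, 1])

```text
clock: 18.98
position: [0.4583, 0.3312, 0.1868]
ee_rot: [0.599, -0.599, 0.375, -0.375]
contact_force: [-0.2, 0.6, -2.5]
width: 0.0586
```

Request:
arm_command(increments=[0, 0, 0, 0, 0.2, 0, 1, 0, 0, 0, 0, 0.1, 0, 1, 0, 0, 0, 0, 0, 0, 1])

```text
clock: 19.35
position: [0.4582, 0.3311, 0.1835]
ee_rot: [-0.599, 0.599, -0.375, 0.375]
contact_force: [-0.8, -0.2, -1.6]
width: 0.0589
```

Request:
arm_command(increments=[0, 0, 0, 0, 0.1, 0, 1, 0, 0, 0, 0, 0, 0, 1, 0, 0, 0, 0, 0, 0, 1])

```text
clock: 19.73
position: [0.4583, 0.3312, 0.1827]
ee_rot: [0.599, -0.599, 0.375, -0.375]
contact_force: [-0.6, 1.8, -2.0]
width: 0.0588
```

Request:
arm_command(increments=[0, 0, 0, 0, 0.1, 0, 1, 0, 0, 0, 0, 0, 0, 1, 0, 0, 0, 0, 0, 0, 1])

```text
clock: 20.1
position: [0.4583, 0.3312, 0.1827]
ee_rot: [0.599, -0.599, 0.375, -0.375]
contact_force: [-1.4, -0.7, 6.1]
width: 0.0586
```

Contact with the floor (+6 N, at the expected height). Release and retreat.

Request:
arm_command(increments=[0, 0, 0, 0, 0, 0, 0.3, 0, 0, 0, 0, 0, 0, 0.1, 0, 0, 0, 0, 0, 0, 0, 0, 0, 0, 0, 0, 0, 0, 0, 0, 0, 0, 0, 0, 0])

```text
clock: 20.72
position: [0.4583, 0.3312, 0.1815]
ee_rot: [-0.599, 0.599, -0.375, 0.375]
contact_force: [0.1, 0.4, -0.5]
width: 0.0855
```

Request:
arm_command(increments=[0, 0, 0, 0, -1, 0, 0, 0, 0, 0, 0, -2, 0, 0, 0, 0, 0, 0, -3, 0, 0, 0, 0, 0, 0, -4, 0, 0, 0, 0, 0, 0, -4, 0, 0, 0, 0, 0, 0, -3, 0, 0, 0, 0, 0, 0, -2, 0, 0, 0, 0, 0, 0, 0, 0, 0])

```text
clock: 21.72
position: [0.4585, 0.3313, 0.374]
ee_rot: [0.601, -0.598, 0.374, -0.376]
contact_force: [0.0, -0.1, -0.3]
width: 0.085
```

```bash
python3 - <<'E'
from h import *
go([.458,.330,.37],1)
out=[]
for n,bs in(("scene",((320,110),(90,160))),("top",((60,190),(340,120)))):
    im=vision.get_image(n)[...,::-1];k=3.6
    out.append(np.hstack([cv2.resize(im[y:y+80,x:x+110],None,fx=k,fy=k,interpolation=cv2.INTER_CUBIC) for x,y in bs]))
cv2.imwrite(f"pics/g9.png",np.vstack(out))
E
```

```text
t 21.725 pos [0.4585 0.3313 0.374 ] F [ 0.  -0.1 -0.3] w 0.085 q [ 0.5   0.28  1.58 -0.    1.28  1.62]
total cm [ 0.1   0.4  -0.11] per row [ 0.098  0.4   -0.108] fix turn [-0.0048  0.     -0.0002] x axis [ 0.437 -0.9   -0.   ]
```

View pics/g9.png

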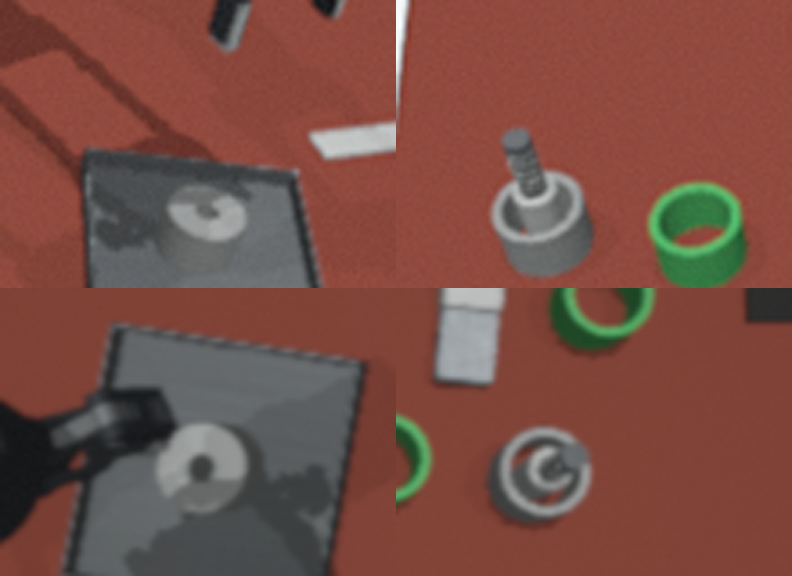

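```bash
python3 - <<'E'
from h import *
from rig import ticket
print(tri((94.0+283.7,0) if 0 else (320+207/3.6-.4,110+212/3.6-.4),(60+202/3.6-.4,190+179/3.6-.4)))
print(tri((90+(538-396)/3.6-.4,160+215/3.6-.4),(340+(544-396)/3.6-.4,120+(473-288)/3.6-.4)))
print(ticket.sign_off())
E
```

```text
(array([0.45949549, 0.33140182, 0.04198212]), [array([-0.4,  0.1]), array([-0.5, -0.1])])
(array([ 0.62861484, -0.30567118,  0.0306297 ]), [array([-0.5, -0.1]), array([-0.5,  0.1])])
the job is handed in; nothing more can be done
None
```

The job is handed in at about 22 s of the 62 s allowed. The gauge stands in the wide sleeve and the tight sleeve stands in the tray.

I took the gauge from its stand and lowered it upright into the wide sleeve until the bench took its weight. I then released it and set the tight sleeve on the tray floor (contact about 6 N) before letting go.

**Last checks:**
- **Gauge:** the final pictures show it upright inside the wide sleeve's bore.
- **Wide sleeve:** its centre measured (0.629, -0.306), within about 2 mm of where it started.
- **Tight sleeve:** it looks upright, with its top centre at (0.459, 0.331, 0.042). That is about 2 mm from the tray centre I measured, and the expected top height is 0.043.
- **Gripper:** open, about 19 cm above the tray release height, with contact force near zero.

**One disagreement:** the final rough reading of the wide sleeve's rim gave a height of 0.031 m, where 0.040 is expected. I put this down to imprecise pixel picking, because the gauge hides part of the rim. The sleeve looks flat in both views, but I did not measure it again. The sign-off reported no verdict.

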